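# Strip the change-gear quadrant

## Robot

A 6-joint arm with a two-finger parallel gripper is mounted at the origin on a cart in front of the work surface, level with it; the furniture and walls round the work are solid. World frame = base frame: x ahead of the robot, y to its left, z up, the work surface at z = 0. Lengths are in m, angles in rad, forces in N, time in s.
With the tool pointing down it reaches from about 0.325 to 0.85 m from the base axis. Payload 4.4 kg.
Tool frame: the origin (TCP) lies midway between the tips of the shut fingers; the grasp point (between the pads) lies env.tcp_to_grasp behind it (env.tcp_to_grasp is the distance from the TCP to the grasp point, in m); z points along the fingers, x is the direction in which the jaws open and shut, and the axes are right-handed (so a half turn about z gives the same grasp; the last joint's range is limited). The gripper opens to 94 mm and grips with 3 to 60 N. Pads are 16 mm wide; open, the fingers measure 119 mm over their backs; the gripper's body (75 mm by 177 mm) begins 78 mm behind the grasp point.
Start: joints at [1.159, 0.207, 1.542, -0, 1.393, -0.15], TCP at [0.149, 0.555, 0.205] pointing down, gripper open.
Joint ranges: [-2.73, 2.73], [-0.86, 2.22], [0.23, 2.46], [-1.11, 4.25], [0.08, 2.63], [-2.82, 2.82]. Speed limits (rad/s): [2.79, 2.79, 3.14, 3.14, 3.14, 3.14].

## Interface

Orientations are given as a 3x3 rotation matrix whose columns are the frame's x, y, z axes.
In Python, from cell import env, release, grasp, kin, camera, camera_info, order, current_time, current_qpos, current_joint_velocities, current_tau, current_tcp_pos, current_eef_rot, current_force, current_moment, current_opening gives the robot as it stands. Calls block until the motion is done:
- env.move_pose(position, orientation): joint-space move of the TCP to a pose.
- env.line_to(position, frame=None, speed=0.15): straight line of the TCP; frame=None keeps the orientation; speed is the mean speed in m/s.
- env.move_joints(angles): joint-space move.
- release() and grasp(effort=None): open the fingers fully, or close them until they stop; effort is the grip in N (None keeps the last).
- env.wait(seconds).
- kin.solve_ik(position, orientation): joint angles nearest the present ones, or None.
- camera(name): name is "side" or "top"; returns (picture, depth): 480x640x3 uint8, red, green, blue; 480x640 float32, m along the optical axis (not along the pixel's ray), 0 where there is no reading.
- camera_info(name): a dict with "fx", "fy", "cx", "cy" (pixels), "T" (4x4, takes a point from camera to world coordinates). Camera axes: x right, y up, looking along -z (the intrinsics and any distortion apply to the point x, -y, -z); pixel columns grow to the right and rows downward; lengths in m; the calibration is good to about 2 mm. A picture is of the moment at which its call begins. camera_info takes no time and is no camera call.
A pose or a line that the arm cannot do raises env.MotionError and nothing moves.
- order.close_job(): hands the job in, once; it reports no verdict.
Readings, each from a call of its own:
- current_time(): time.
- current_qpos(): joint angles.
- current_joint_velocities(): joint speeds.
- current_tau(): joint torques, N m.
- current_tcp_pos(): TCP position.
- current_eef_rot(): TCP orientation.
- current_force(): force on the tool from outside, world axes, zero at the start.
- current_moment(): the same for the moment, N m.
- current_opening(): finger opening in m.
Only numpy, scipy, OpenCV 4.12 (cv2) and the standard library are available. Lean on these libraries where they do the work, as an engineer would, in place of code of your own. Each camera call takes 0.05 s, during which the arm holds its last target. There are 200 camera calls.

## Task

The slotted change-gear quadrant lies on the bench with two gears stacked on each of its two studs. Strip it: lift off all four gears and put each away, hub upward, flat on its own wooden storage seat (the round one exactly as large as the gear) with the peg through its bore. Lower the gears gently onto the seats, never drop them, and leave the dish of nuts and the spanner where they are.

Things in the scene. Friction and masses are not known exactly. Their poses are not given: they have to be found in the camera images.
- gear_black: loose black cast-iron gear, 100 mm across: disc 10 mm thick, on it a round hub 40 mm across, 16 mm high; 26 mm bore right through. Origin: centre of underside, z up, hub up. Starts low on either of 2 fixed studs (upright, 22 mm thick, 130 mm apart, tips 76 mm above the bench), underside at 20 mm, a smaller gear on its hub. Grip the hub just above the disc, lift straight off.
- gear_brass: loose yellow brass gear, 86 mm across: disc 10 mm thick, on it a round hub 40 mm across, 16 mm high; 26 mm bore right through. Origin: centre of underside, z up, hub up. Starts low on either of 2 fixed studs (upright, 22 mm thick, 130 mm apart, tips 76 mm above the bench), underside at 20 mm, a smaller gear on its hub. Grip the hub just above the disc, lift straight off.
- gear_steel: loose bright steel gear, 72 mm across: disc 10 mm thick, on it a round hub 40 mm across, 16 mm high; 26 mm bore right through. Origin: centre of underside, z up, hub up. Starts on top of a larger gear on either of 2 fixed studs (upright, 22 mm thick, 130 mm apart, tips 76 mm above the bench), underside at 46 mm. Grip the hub just above the disc, lift straight off.
- gear_white: loose white plastic gear, 58 mm across: disc 10 mm thick, on it a round hub 40 mm across, 16 mm high; 26 mm bore right through. Origin: centre of underside, z up, hub up. Starts on top of a larger gear on either of 2 fixed studs (upright, 22 mm thick, 130 mm apart, tips 76 mm above the bench), underside at 46 mm. Grip the hub just above the disc, lift straight off.
- seat_black: seat of the black cast-iron gear: fixed round wooden disc 100 mm across, like its gear, 14 mm thick; upright central steel peg 10 mm thick, tip 48 mm above the bench. Origin: centre of underside, on the bench, z up. The gear's bore passes over the peg with 8 mm of play; the gear lies flat, underside at 14 mm. The seats stand in a row behind the quadrant, in any order.
- seat_brass: seat of the yellow brass gear: fixed round wooden disc 86 mm across, like its gear, 14 mm thick; upright central steel peg 10 mm thick, tip 48 mm above the bench. Origin: centre of underside, on the bench, z up. The gear's bore passes over the peg with 8 mm of play; the gear lies flat, underside at 14 mm. The seats stand in a row behind the quadrant, in any order.
- seat_steel: seat of the bright steel gear: fixed round wooden disc 72 mm across, like its gear, 14 mm thick; upright central steel peg 10 mm thick, tip 48 mm above the bench. Origin: centre of underside, on the bench, z up. The gear's bore passes over the peg with 8 mm of play; the gear lies flat, underside at 14 mm. The seats stand in a row behind the quadrant, in any order.
- seat_white: seat of the white plastic gear: fixed round wooden disc 58 mm across, like its gear, 14 mm thick; upright central steel peg 10 mm thick, tip 48 mm above the bench. Origin: centre of underside, on the bench, z up. The gear's bore passes over the peg with 8 mm of play; the gear lies flat, underside at 14 mm. The seats stand in a row behind the quadrant, in any order.
- parts_dish: bystander: loose shallow aluminium dish with the stud nuts in it, 86 mm across, 18 mm high, behind the left end of the row of seats. Origin: centre of its underside.
- spanner: bystander: loose open-ended spanner, 157 x 25 x 8 mm, lying to the right of the quadrant, pointing away from the robot. Origin: centre of its underside; its y axis runs along it.
There are look-alikes about, which are no part of the job. Leave any turquoise look-alike of the seat_white alone.

How it is judged:
By the outcome, as a careful person would: the job done as asked, in the order asked, and still so for the second after the job is handed in, with the robot touching nothing.
It also fails if it takes over 88 s, if anything falls off the work surface, if the arm or the gripper's body presses on something with over 40 N, if the wrist force passes 120 N, or if a joint passes its speed limit or range.

## Working session

There is one attempt and no reset: what is moved stays moved. The work goes in short steps, each a Python script; the robot and the scene stay as the last script left them, time stands still between calls to the robot, and variables do not carry over. Pictures are saved under pics/ and viewed, about 12 in all and at most 16, crops included, and the job is handed in when it is done.

```bash
ls; mkdir -p pics; python3 - <<'E'
from cell import *
import cv2,numpy as np
for n in ("top","side"):
    p,d=camera(n); cv2.imwrite(f"pics/{n}0.png",p[:,:,::-1]); np.savez(f"pics/{n}0.npz",p=p,d=d)
    i=camera_info(n); print(n,{k:(np.round(v,4).tolist()) for k,v in i.items() if not isinstance(v,str)})
print(env.tcp_to_grasp,current_time(),current_opening())
print(current_eef_rot())
E
```

```text
pics
top {'fx': 451.6606, 'fy': 451.6606, 'cx': 317.2078, 'cy': 241.709, 'T': [[0.0146, 0.9945, -0.104, 0.4621], [-0.9998, 0.016, 0.0133, -0.101], [0.0149, 0.1038, 0.9945, 0.9055], [0.0, 0.0, 0.0, 1.0]]}
side {'fx': 496.8789, 'fy': 496.8789, 'cx': 309.6249, 'cy': 240.3246, 'T': [[0.9538, 0.1665, -0.25, 0.2688], [-0.2998, 0.4732, -0.8284, -1.0403], [-0.0196, 0.8651, 0.5013, 0.6319], [0.0, 0.0, 0.0, 1.0]]}
0.0188 0.1 0.09385441004202359
[[ 2.58769954e-01  9.65938641e-01 -8.08210406e-04]
 [ 9.65936870e-01 -2.58771047e-01 -1.87310838e-03]
 [-2.01844922e-03 -2.95976059e-04 -9.99997919e-01]]
```

View pics/top0.png

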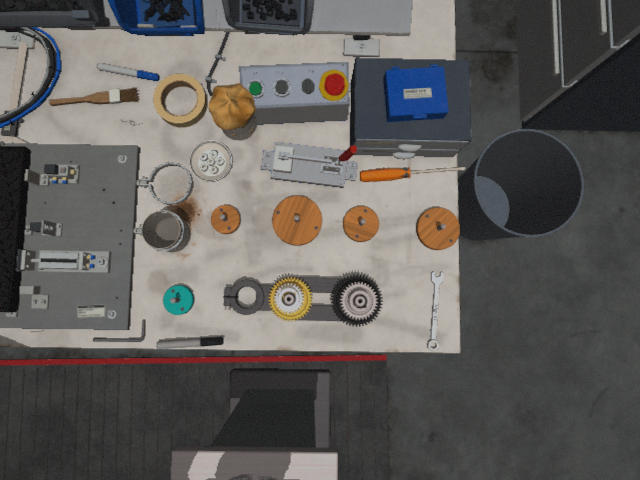

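View pics/side0.png

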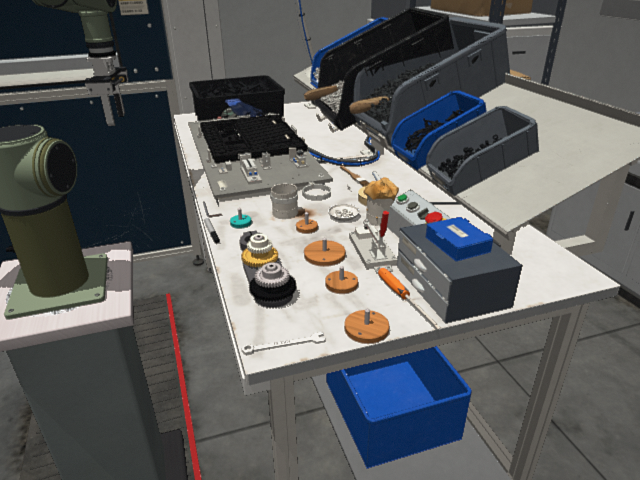

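Top view: the white gear sits on the brass one at (290,298), and the steel gear on the black one at (357,300). The wooden seats are at (225,219), (297,219), (361,223) and (438,227), and the turquoise decoy is at (178,298). The side view agrees.

```bash
cat > h.py <<'E'
from cell import *
import cv2,numpy as np
def cloud(n,d):
    i=camera_info(n); v,u=np.mgrid[:480,:640]
    P=np.stack([(u-i["cx"])/i["fx"]*d,-(v-i["cy"])/i["fy"]*d,-d],-1)
    return P@i["T"][:3,:3].T+i["T"][:3,3]
def ray(n,u,v,z):
    i=camera_info(n); r=i["T"][:3,:3]@np.array([(u-i["cx"])/i["fx"],-(v-i["cy"])/i["fy"],-1]); o=i["T"][:3,3]
    return o+r*(z-o[2])/r[2]
def blobs(mask,n,z,amin=150):
    cs,_=cv2.findContours(mask.astype(np.uint8),cv2.RETR_EXTERNAL,cv2.CHAIN_APPROX_NONE); out=[]
    for c in cs:
        if cv2.contourArea(c)<amin: continue
        # rectify the outline onto the plane, then enclose
        q=np.array([ray(n,*p[0],z)[:2] for p in c]); (x,y),r=cv2.minEnclosingCircle((q*1000).astype(np.float32))
        out.append((np.round(c.mean((0,1))).tolist(),round(x/1000,4),round(y/1000,4),round(2*r),
          np.round((q.max(0)+q.min(0))/2,4).tolist(),round(2000*np.sqrt(cv2.contourArea((q*1000).astype(np.float32))/np.pi)/1000)))
    return out
E
python3 - <<'E'
from h import *
for n in ("top","side"):
    f=np.load(f"pics/{n}0.npz"); p,d=f["p"],f["d"]; W=cloud(n,d); z=W[...,2]
    h=cv2.cvtColor(p,cv2.COLOR_RGB2HSV)
    roi=(d>0)&(W[...,0]>.2)&(W[...,0]<.75)&(W[...,1]>-.45)&(W[...,1]<.3)
    k=np.ones((3,3),np.uint8)
    wood=roi&(h[...,0]>5)&(h[...,0]<20)&(h[...,1]>100)&(z<.03)
    print(n,"wood"); [print(' ',b) for b in blobs(cv2.morphologyEx(wood.astype(np.uint8),cv2.MORPH_OPEN,k),n,.014)]
    yel=roi&(h[...,0]>18)&(h[...,0]<35)&(h[...,1]>110)&(z<.06)
    print("yellow"); [print(' ',b) for b in blobs(yel,n,.03)]
    hi=roi&(z>.048)&(z<.062)|roi&(z>.062)&(z<.09)
    print(">48mm"); [print(' ',b) for b in blobs(hi,n,.056)]
    hb=roi&(z>.065)&(z<.08)
    print("hub"); [print(' ',b) for b in blobs(hb,n,.072,60)]
    low=roi&(z>.024)&(W[...,0]<.42)
    print(">24mm"); [print(' ',b) for b in blobs(low,n,.03)]
    for nm,(x0,x1,y0,y1) in dict(back=(.52,.72,-.4,.2),cans=(.4,.62,.13,.3)).items():
        m=roi&(W[...,0]>x0)&(W[...,0]<x1)&(W[...,1]>y0)&(W[...,1]<y1); j=np.argsort(z[m])[-1]; print(nm,W[m][j].round(3))
E
```

```text
top wood
  ([438.0, 228.0], 0.5861, -0.3539, 88, [0.5869, -0.354], 85)
  ([361.0, 222.0], 0.5933, -0.1991, 72, [0.5934, -0.1988], 69)
  ([224.0, 218.0], 0.5976, 0.0706, 59, [0.5979, 0.071], 55)
  ([186.0, 210.0], 0.613, 0.1515, 42, [0.6146, 0.1503], 31)
  ([297.0, 220.0], 0.5984, -0.0717, 100, [0.5985, -0.071], 97)
  ([382.0, 174.0], 0.693, -0.2429, 94, [0.6939, -0.2429], 49)
yellow
  ([291.0, 298.0], 0.4434, -0.0621, 85, [0.4433, -0.0611], 79)
>48mm
  ([289.0, 298.0], 0.4446, -0.0615, 58, [0.4447, -0.0613], 50)
  ([359.0, 301.0], 0.4428, -0.1918, 72, [0.4419, -0.192], 64)
  ([317.0, 159.0], 0.7179, -0.0979, 125, [0.7098, -0.0979], 37)
  ([133.0, 227.0], 0.5575, 0.2612, 356, [0.5575, 0.2205], 212)
  ([407.0, 145.0], 0.7455, -0.2889, 224, [0.7423, -0.2889], 56)
hub
  ([360.0, 300.0], 0.4423, -0.1914, 40, [0.4422, -0.1912], 39)
  ([289.0, 298.0], 0.4449, -0.0611, 40, [0.4449, -0.0611], 38)
  ([101.0, 261.0], 0.5064, 0.2839, 49, [0.5065, 0.2837], 37)
  ([161.0, 230.0], 0.5668, 0.1761, 76, [0.5684, 0.1765], 72)
  ([408.0, 145.0], 0.7427, -0.2871, 212, [0.7371, -0.2872], 35)
>24mmTraceback (most recent call last):
  File "<stdin>", line 16, in <module>
  File "h.py", line 15, in blobs
    q=np.array([ray(n,*p[0],z)[:2] for p in c]); (x,y),r=cv2.minEnclosingCircle((q*1000).astype(np.float32))
                ~~~^^^^^^^^^^^
  File "h.py", line 8, in ray
    i=camera_info(n); r=i["T"][:3,:3]@np.array([(u-i["cx"])/i["fx"],-(v-i["cy"])/i["fy"],-1]); o=i["T"][:3,3]
ValueError: time passes only in moves, steps and waits
```

```bash
sed -i '/^def cloud/i from functools import lru_cache\n@lru_cache(None)\ndef info(n): return camera_info(n)' h.py; sed -i 's/i=camera_info(n)/i=info(n)/' h.py
python3 - <<'E'
from h import *
for n in ("side","top"):
    f=np.load(f"pics/{n}0.npz"); p,d=f["p"],f["d"]; W=cloud(n,d); z=W[...,2]
    h=cv2.cvtColor(p,cv2.COLOR_RGB2HSV)
    roi=(d>0)&(W[...,0]>.2)&(W[...,0]<.75)&(W[...,1]>-.45)&(W[...,1]<.3)
    if n=="side":
        wood=roi&(h[...,0]>5)&(h[...,0]<20)&(h[...,1]>100)&(z<.03)
        print("wood"); [print(' ',b) for b in blobs(wood,n,.014)]
        for nm,m in dict(hub=roi&(z>.069)&(z<.0745)&(W[...,0]<.5)&(W[...,1]<0)).items(): print(nm); [print(' ',b) for b in blobs(m,n,.072,40)]
    for nm,(x0,x1,y0,y1) in dict(backW=(.64,.72,-.05,.12),backB=(.64,.72,-.16,-.02),backS=(.64,.72,-.28,-.12),backBr=(.64,.72,-.44,-.27),cans=(.5,.68,.13,.25)).items():
        m=roi&(W[...,0]>x0)&(W[...,0]<x1)&(W[...,1]>y0)&(W[...,1]<y1); j=np.argsort(z[m])[-1]; print(nm,W[m][j].round(3))
R=np.array([[1,0,0],[0,-1,0],[0,0,-1.]])
for Rn,RR in (("x",R),("-x",R@np.diag([-1,-1,1.])),("y",np.array([[0,1,0],[1,0,0],[0,0,-1.]])),("-y",np.array([[0,-1,0],[-1,0,0],[0,0,-1.]]))):
    for q in ((.445,-.061),(.442,-.191),(.5865,-.354),(.5933,-.199),(.5977,.0708),(.5984,-.0714)):
        s=[kin.solve_ik(np.array([*q,zz]),RR) for zz in (.027,.17)]; print(Rn,q,[None if a is None else np.round(a,2).tolist() for a in s])
E
```

```text
wood
  ([366.0, 325.0], 0.582, -0.3642, 96, [0.5824, -0.3642], 86)
  ([341.0, 281.0], 0.5892, -0.2104, 84, [0.5887, -0.2104], 72)
  ([394.0, 283.0], 0.6902, -0.25, 119, [0.6919, -0.25], 59)
  ([324.0, 252.0], 0.5932, -0.0844, 114, [0.5933, -0.0835], 100)
  ([306.0, 225.0], 0.5938, 0.0578, 75, [0.5929, 0.0578], 61)
hub
  ([271.0, 268.0], 0.4392, -0.197, 42, [0.4392, -0.1969], 38)
  ([259.0, 238.0], 0.4411, -0.0672, 42, [0.4415, -0.0668], 30)
backW [ 0.711 -0.05   0.062]
backB [ 0.699 -0.158  0.111]
backS [ 0.699 -0.168  0.145]
backBr [ 0.694 -0.279  0.026]
cans [0.569 0.135 0.078]
backW [ 0.716 -0.043  0.063]
backB [ 0.706 -0.159  0.12 ]
backS [ 0.71  -0.169  0.148]
backBr [ 0.699 -0.276  0.026]
cans [0.539 0.197 0.081]
x (0.445, -0.061) [[-0.33, 0.18, 1.99, -0.0, 0.97, -0.33], [-0.33, -0.03, 1.88, -0.0, 1.3, -0.33]]
x (0.442, -0.191) [[-0.59, 0.24, 1.91, -0.0, 0.98, -0.59], [-0.59, 0.04, 1.8, -0.0, 1.3, -0.59]]
x (0.5865, -0.354) [[-0.67, 0.61, 1.38, -0.0, 1.16, -0.67], [-0.67, 0.46, 1.28, -0.0, 1.4, -0.67]]
x (0.5933, -0.199) [[-0.46, 0.5, 1.55, -0.0, 1.09, -0.46], [-0.46, 0.34, 1.4
[... 1158 characters left out ...]
1.34, -1.6]]
y (0.5984, -0.0714) [[-0.26, 0.46, 1.61, -0.0, 1.07, -1.83], [-0.26, 0.29, 1.51, -0.0, 1.34, -1.83]]
-y (0.445, -0.061) [[-0.33, 0.18, 1.99, -0.0, 0.97, 1.24], [-0.33, -0.03, 1.88, -0.0, 1.3, 1.24]]
-y (0.442, -0.191) [[-0.59, 0.24, 1.91, -0.0, 0.98, 0.98], [-0.59, 0.04, 1.8, -0.0, 1.3, 0.98]]
-y (0.5865, -0.354) [[-0.67, 0.61, 1.38, -0.0, 1.16, 0.9], [-0.67, 0.46, 1.28, -0.0, 1.4, 0.9]]
-y (0.5933, -0.199) [[-0.46, 0.5, 1.55, -0.0, 1.09, 1.11], [-0.46, 0.34, 1.45, -0.0, 1.35, 1.11]]
-y (0.5977, 0.0708) [[-0.03, 0.46, 1.61, -0.0, 1.07, 1.54], [-0.03, 0.29, 1.51, -0.0, 1.34, 1.54]]
-y (0.5984, -0.0714) [[-0.26, 0.46, 1.61, -0.0, 1.07, 1.31], [-0.26, 0.29, 1.51, -0.0, 1.34, 1.31]]
```

```bash
cat >> h.py <<'E'
RX=np.array([[1,0,0],[0,-1,0],[0,0,-1.]])
RY=np.array([[0,-1,0],[-1,0,0],[0,0,-1.]])
STUD=dict(l=(.4440,-.0622),r=(.4413,-.1925))
SEAT=dict(white=(.5965,.0690),black=(.5975,-.0725),steel=(.5925,-.2000),brass=(.5858,-.3550))
HI=.13
def F(): return np.array(current_force())
def pick(xy,ztop,R,effort):
    release(); env.move_pose([*xy,HI+.03],R)
    f0=F(); env.line_to([*xy,ztop+.003],R,speed=.12); print("down",(F()-f0).round(1))
    grasp(effort); print("gripped",(F()-f0).round(1),"open",round(current_opening(),4),"t",round(current_time(),1))
    env.line_to([*xy,ztop+.018],speed=.06); print("lifting",(F()-f0).round(1))
    env.line_to([*xy,HI],speed=.12); print("up",(F()-f0).round(1),round(current_opening(),4))
def place(xy,R):
    env.line_to([*xy,HI],R,speed=.15); env.line_to([*xy,.045],speed=.12)
    env.wait(.1); f0=F(); z=.030
    env.line_to([*xy,z],speed=.05)
    while z>.0245:
        env.wait(.08); f=F()-f0
        if f[2]>3: break
        z-=.001; env.line_to([*xy,z],speed=.02)
    print("seat z",round(z,4),"dF",f.round(1),current_tcp_pos().round(4))
def retreat(xy):
    release(); env.line_to([*xy,HI],speed=.15); print("t",round(current_time(),1))
E
python3 - <<'E'
from h import *
pick(STUD["l"],.056,RX,20)
p,d=camera("side"); cv2.imwrite("pics/s1.png",p[100:420,150:550,::-1].repeat(2,0).repeat(2,1)[:600])
E
```

```text
down [-0.9 -0.1 -0.3]
gripped [-0.2 -1.1  0.5] open 0.0393 t 4.6
lifting [ 0.7 -0.1 -1.5]
up [-1.4 -0.8 -1.1] 0.0392
```

View pics/s1.png

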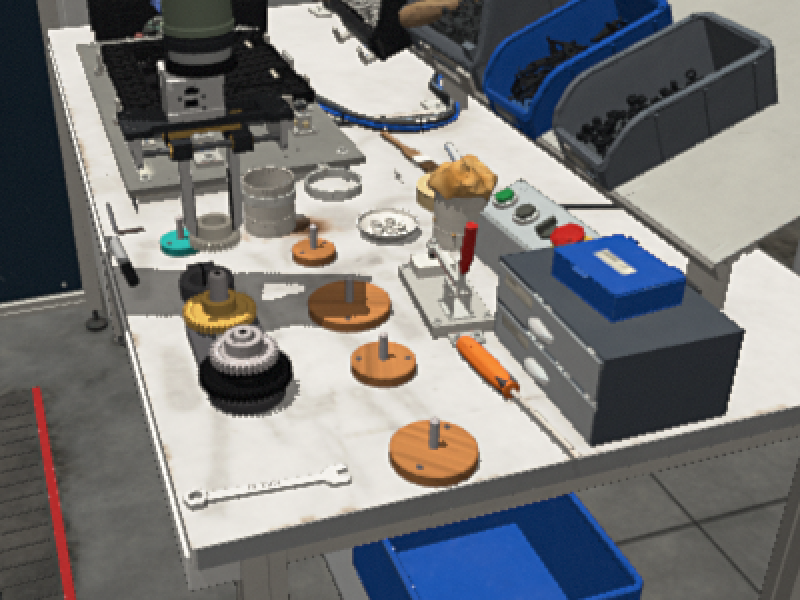

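The white gear hangs level in the gripper at about (215,232) in the crop, and the brass gear is still on its stud. Next I'll place it, lowering until contact before I release.

```bash
python3 - <<'E'
from h import *
place(SEAT["white"],RX)
p,d=camera("side"); cv2.imwrite("pics/s2.png",cv2.resize(p[120:340,190:440,::-1],None,fx=2.7,fy=2.7))
E
```

```text
seat z 0.026 dF [-2.8  0.8  6.5] [0.5966 0.069  0.027 ]
```

View pics/s2.png

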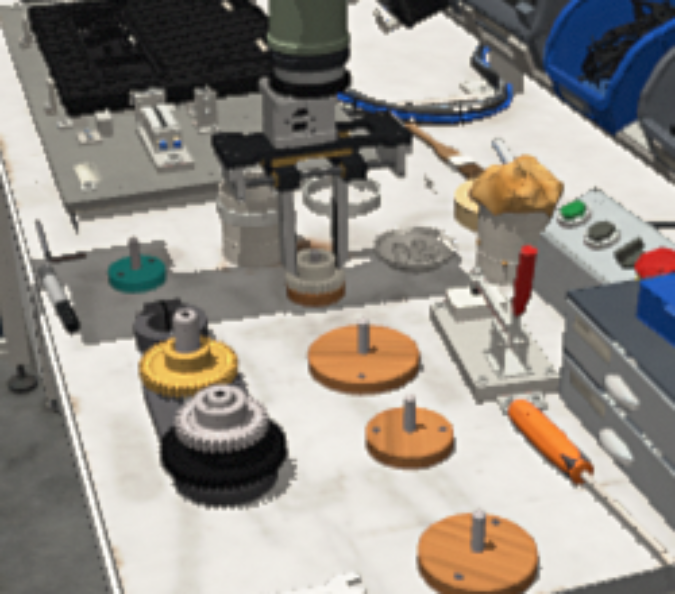

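The white gear lies flat on its seat at (315,275). Contact came at TCP z = 27 mm, as predicted. Steel next.

```bash
python3 - <<'E'
from h import *
retreat(SEAT["white"])
pick(STUD["r"],.056,RY,30)
place(SEAT["steel"],RY)
p,d=camera("side"); cv2.imwrite("pics/s3.png",cv2.resize(p[120:360,190:440,::-1],None,fx=2.5,fy=2.5))
print(current_opening(),current_time())
E
```

```text
t 11.9
down [ 0.5 -0.1  1.9]
gripped [-0.4 -0.2  1. ] open 0.0388 t 15.1
lifting [-0.   0.9 -2.9]
up [-0.3  0.4 -3.4] 0.0396
seat z 0.026 dF [-3.8  1.7  9.2] [ 0.5927 -0.2001  0.027 ]
0.03935160116966543 20.175
```

View pics/s3.png

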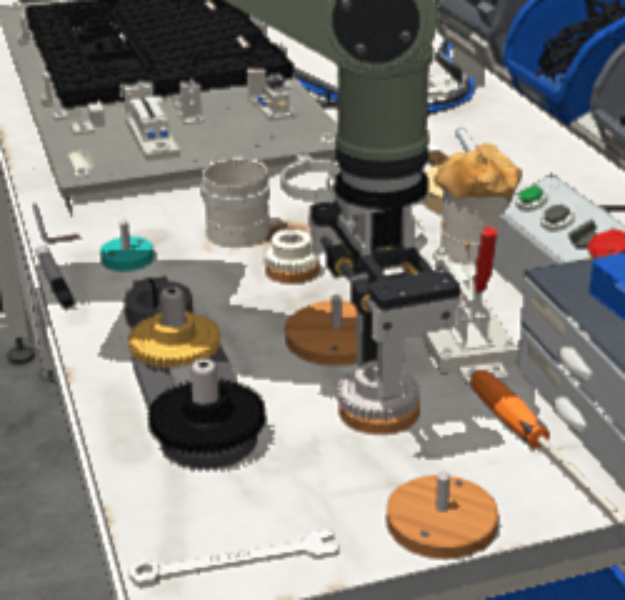

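The steel gear is flat on its seat at (378,405) and the white gear stays put. Now brass, then black, stopping if a reading looks wrong.

```bash
python3 - <<'E'
from h import *
retreat(SEAT["steel"])
pick(STUD["l"],.030,RY,40); assert current_opening()>.037
place(SEAT["brass"],RY); assert .026<current_tcp_pos()[2]<.0285
p,d=camera("side"); cv2.imwrite("pics/s4.png",cv2.resize(p[120:360,190:440,::-1],None,fx=2.5,fy=2.5))
retreat(SEAT["brass"])
pick(STUD["r"],.030,RY,50); assert current_opening()>.037
place(SEAT["black"],RY); print(current_opening(),current_time())
p,d=camera("side"); cv2.imwrite("pics/s5.png",cv2.resize(p[120:360,190:440,::-1],None,fx=2.5,fy=2.5))
E
```

```text
t 22.0
down [-0.9 -0.  -0.4]
gripped [-0.3 -2.4 -0.3] open 0.0391 t 25.1
lifting [ 0.   0.2 -4. ]
up [-0.4  0.1 -5. ] 0.039
seat z 0.026 dF [-3.  2.  8.] [ 0.586  -0.3551  0.0271]
t 33.4
down [ 0.8 -0.5  0.9]
gripped [0.1 0.6 0.3] open 0.0384 t 36.6
lifting [ 0.9 -0.7 -5.2]
up [ 0.3  0.3 -5.3] 0.0388
seat z 0.026 dF [-3.5  0.  10.5] [ 0.5977 -0.0726  0.027 ]
0.03854069946934615 42.1167
```

View pics/s5.png

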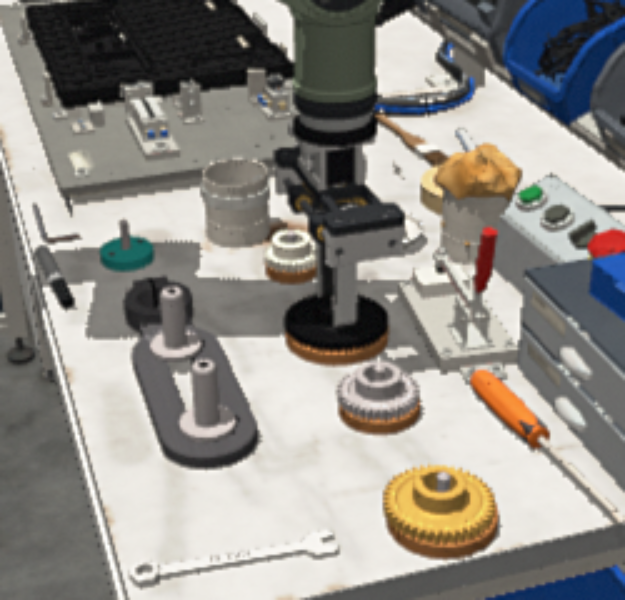

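All four gears are on their seats: white (292,253), black (337,325), steel (378,393), brass (440,503). The studs are bare. I'll retreat clear of the top view and check from above.

```bash
python3 - <<'E'
from h import *
retreat(SEAT["black"])
env.move_pose([.42,.10,.25],RY); env.wait(.3)
p,d=camera("top"); cv2.imwrite("pics/t6.png",cv2.resize(p[130:370,130:480,::-1],None,fx=2.2,fy=2.2))
W=cloud("top",d)
for n,(x,y) in SEAT.items():
    r=np.hypot(W[...,0]-x,W[...,1]-y); m=(r>.0145)&(r<.019)&(d>0); m2=(r>.022)&(r<.028)
    print(n,"hub top z",np.median(W[m][:,2]).round(4),"disc z",np.median(W[m2][:,2]).round(4))
print(current_time(),F().round(1))
E
```

```text
t 44.0
white hub top z 0.04 disc z 0.0221
black hub top z 0.0402 disc z 0.0227
steel hub top z 0.0404 disc z 0.0237
brass hub top z 0.0405 disc z 0.0226
45.3917 [-0.3  0.4  0.5]
```

View pics/t6.png

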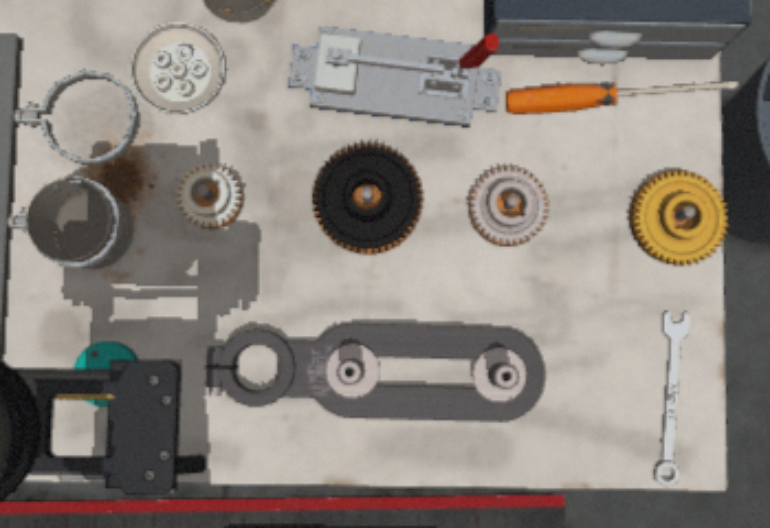

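The top view shows each gear on its own seat with the peg in its bore: white (210,195), black (367,197), steel (508,204), brass (680,216). The hub tops are at about 40 mm, so they are seated flat. The dish and spanner have not moved.

```bash
python3 -c "
from cell import *
order.close_job(); print(current_time())"
```

```text
the job is handed in; nothing more can be done
the job is handed in; nothing more can be done
```

All four gears are off the quadrant, each hub up on its own wooden seat with the peg through its bore. The job was handed in at about 45 s of the 88 s allowed. I lifted white and steel first, then brass and black, and released each gear only after feeling contact with its seat. Contact forces were 6–11 N, with the TCP at 27 mm as predicted.

**Last checks:** The final top view shows the studs bare, with the dish, spanner and turquoise look-alike left alone. Hub tops read 40.0–40.5 mm against 40 mm expected. The disc tops read 22–24 mm against 24 mm, which I put down to depth noise between the gear teeth and did not look into further. After I backed off, the tool force was near zero.

**Disagreement:** The two cameras differed by about 4–6 mm on the stud positions. I used values in between, and side forces while gripping stayed below 2.5 N.

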